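# Fit a fresh filter to the bench fume extractor

### The arm

A 6-joint arm with a two-finger parallel gripper is mounted at the origin on a cart in front of the work surface, level with it; the furniture and walls round the work are solid. World frame = base frame: x ahead of the robot, y to its left, z up, the work surface at z = 0. Lengths are in m, angles in rad, forces in N, time in s.
With the tool pointing down it reaches from about 0.35 to 0.975 m from the base axis. Payload 4.9 kg.
Tool frame: the origin (TCP) lies at the very end of the fingers, on their centre line; the grasp point (between the pads) lies 19 mm behind it; x points along the fingers, z is the direction in which the jaws open and shut, and the axes are right-handed (so a half turn about x gives the same grasp; the last joint's range is limited). The gripper opens to 85 mm and grips with 20 to 120 N. Pads are 22 mm wide; open, the fingers measure 114 mm over their backs; the gripper's body (76 mm by 85 mm) begins 54 mm behind the grasp point. The pads swing forward as they close: fully open they stand 13 mm farther back than shut.
Start: joints at [1.174, 0.053, 1.613, -0, 1.476, -0.119], TCP at [0.171, 0.601, 0.197] pointing down, gripper open.
Joint ranges: [-3.01, 3.01], [-1.01, 2.22], [0.06, 2.58], [-1.02, 4.17], [0.09, 2.62], [-3.14, 3.14]. Speed limits (rad/s): [2.57, 2.57, 3.14, 3.14, 3.14, 3.14].

### API

Orientations are given as a unit quaternion [w, x, y, z].
In Python, from station import ctrl gives the robot as it stands. Calls block until the motion is done:
- ctrl.movep(position, orientation): joint-space move of the TCP to a pose.
- ctrl.line_to(position, vel=0.15, frame=None, max_force=None): straight line of the TCP; frame=None keeps the orientation; vel is the mean speed in m/s. With max_force (N) it stops when the force on the tool has changed by that much, and returns True; else False.
- ctrl.set_joints(angles): joint-space move.
- ctrl.command_gripper(opening, strength=None): opening from 0.0 (shut) to 1.0 (fully open); strength is the grip in N (None keeps the last); returns when the fingers have stopped.
- ctrl.pause(seconds).
- ctrl.ik(position, orientation): joint angles nearest the present ones, or None.
- ctrl.camera(name): name is "scene" or "top" or "wrist"; returns the picture (400x640x3 uint8, blue, green, red); there is no depth.
- ctrl.camera_info(name): a dict with "camera_matrix" (3x3 intrinsics, pixels), "T" (4x4, takes a point from camera to world coordinates); the wrist camera has in their place "tool_from_camera" (4x4, takes a point from camera to tool coordinates, whose origin is the TCP and whose axes are the tool frame's). Camera axes: x right, y up, looking along -z (the intrinsics and any distortion apply to the point x, -y, -z); pixel columns grow to the right and rows downward; lengths in m; the calibration is good to about 2 mm. A picture is of the moment at which its call begins: read the wrist's pose just before it. camera_info takes no time and is no camera call.
A pose or a line that the arm cannot do raises ctrl.PlanningError and nothing moves.
- ctrl.sign_off(): hands the job in, once; it reports no verdict.
Readings, each from a call of its own:
- ctrl.get_t(): time.
- ctrl.get_q(): joint angles.
- ctrl.get_joint_vel(): joint speeds.
- ctrl.get_joint_efforts(): joint torques, N m.
- ctrl.get_eef_pos(): TCP position.
- ctrl.get_eef_rot(): TCP orientation.
- ctrl.get_contact_force(): force on the tool from outside, world axes, zero at the start.
- ctrl.get_wrist_torque(): the same for the moment, N m.
- ctrl.get_grip_width(): opening from 0.0 (shut) to 1.0 (fully open).
Only numpy, scipy, OpenCV 4.12 (cv2) and the standard library are available. Lean on these libraries where they do the work, as an engineer would, in place of code of your own. Each camera call takes 0.05 s, during which the arm holds its last target.

### The job

Fit the fresh filter (the one with clean white pleats) to the fume extractor: hang it on the slanted stud, pushed fully home flat against the gasket, then turn the orange wing a quarter turn clockwise until it drops into its locked detent. Leave the used grey filter and the other things on the bench where they are.

Things in the scene. Friction and masses are not known exactly. Their poses are not given: they have to be found in the camera images.
- extractor: white bench fume extractor, fixed to the bench: 160 deep, 150 wide, 125 high, with a sloping face on the robot's side. Origin under its middle, on the bench; x points from its low front to its high back, z up.
- stud: flat steel stud, 33 (x) x 8.5 (y) mm, 35 long, square on the extractor's sloping face: its axis leans 35 degrees from vertical, out over the low front. Origin in the middle of its foot, in the plane of the black gasket (the face lies 4 mm lower); z out along the stud, x up the slope. The orange wing tops it, up to z = 56 mm. Face clear 18 mm or more round the seated filter.
- keeper (a joint): angle of the orange wing on the stud's end (rad): 0 = open, in line with the stud, the filter's slot passes over it; turns clockwise seen from outside (negative about the stud's z) to pi/2 = locked across the slot; a stop at each end. Spring cam, about 0.1 N m: it rises 2.4 mm until half way, then is drawn on and drops back into the locked detent.
- keeper_grip (a point): middle of the orange wing, on the stud's axis, 48 mm above the gasket plane. The wing is a bar 34 long at its foot, 28 at its top, 9 thick, from 36.5 to 56 mm above the gasket plane, so 2.5 mm are free between it and the seated filter's top. Its x runs along the wing's length (turns with it), y across its 9 mm thickness, z outward along the stud.
- fresh_filter: fresh filter cassette, loose, lying flat: blue frame, clean white pleats, 100 (x) x 62 (y) x 34 (z) mm, 0.12 kg, with a slot 42 (x) x 15 (y) mm right through its middle; fits either way round. Origin in the middle of its underside, z up. Seated, its frame falls on the stud's (or half a turn about z from it), within the slot's play: 4.5 mm along x, 3 mm along y.
- used_filter: used filter cassette, loose: the same block and frame, but with dirty dark grey pleats; to be left where it lies. Origin in the middle of its underside.
- screwdriver: red screwdriver 204 long, loose on the bench; to be left alone. Origin under its middle.
- tape_black: roll of black tape, 70 across, 19 high, lying flat and loose; to be left alone. Origin under its middle.
Things that resemble listed ones, but are neither listed nor needed, are in the scene too. Leave any purple or turquoise look-alike of the fresh_filter alone.

How it is judged:
By the outcome, as a careful person would: the job done as asked, in the order asked, and still so for the second after the job is handed in, with the robot touching nothing.
It also fails if it takes over 64 s, if anything falls off the work surface, if the arm or the gripper's body presses on something with over 40 N, if the wrist force passes 120 N, or if a joint passes its speed limit or range.

## Working session

There is one attempt and no reset: what is moved stays moved. The work goes in short steps, each a Python script; the robot and the scene stay as the last script left them, time stands still between calls to the robot, and variables do not carry over. Pictures are saved under pics/ and viewed, and the job is handed in when it is done.

```bash
ls; mkdir -p pics
python3 - <<'E'
from station import ctrl
import cv2,numpy as np
for n in ["scene","top","wrist"]:
    cv2.imwrite(f"pics/{n}0.png",ctrl.camera(n)); i=ctrl.camera_info(n); print(n,{k:np.round(v,4).tolist() if not isinstance(v,str) else v for k,v in i.items()})
print(ctrl.get_t(),ctrl.get_eef_rot())
E
```

```text
pics
scene {'camera_matrix': [[419.7133, 0.0, 317.055], [0.0, 419.7133, 199.228], [0.0, 0.0, 1.0]], 'T': [[0.682, 0.5625, -0.4673, -0.0668], [-0.7313, 0.5278, -0.432, -0.5469], [0.0036, 0.6364, 0.7713, 1.0725], [0.0, 0.0, 0.0, 1.0]]}
top {'camera_matrix': [[509.2157, 0.0, 318.6567], [0.0, 509.2157, 200.9591], [0.0, 0.0, 1.0]], 'T': [[0.1399, 0.9645, -0.2241, 0.1885], [-0.9902, 0.1364, -0.0308, -0.0451], [0.0009, 0.2262, 0.9741, 1.4472], [0.0, 0.0, 0.0, 1.0]]}
wrist {'camera_matrix': [[334.2515, 0.0, 320.6878], [0.0, 334.2515, 202.8723], [0.0, 0.0, 1.0]], 'tool_from_camera': [[-0.0004, 0.3291, -0.9443, -0.1769], [-0.0011, 0.9443, 0.3291, 0.0848], [1.0, 0.0012, -0.0, 0.0003], [0.0, 0.0, 0.0, 1.0]]}
0.15 [ 0.56390823 -0.42625341  0.56489648  0.42568475]
```

View pics/scene0.png

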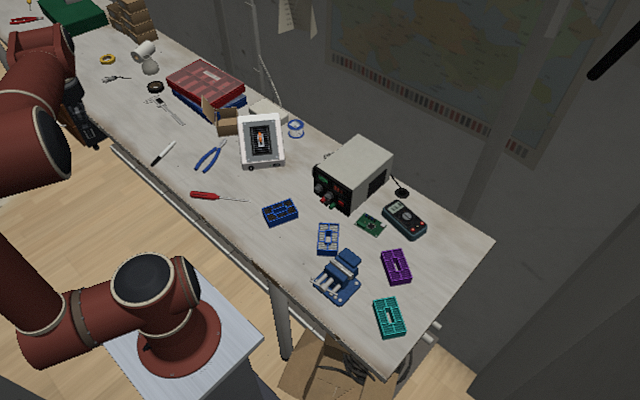

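View pics/top0.png

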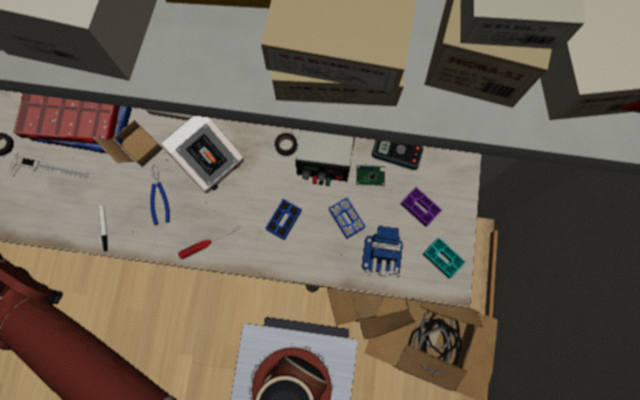

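View pics/wrist0.png

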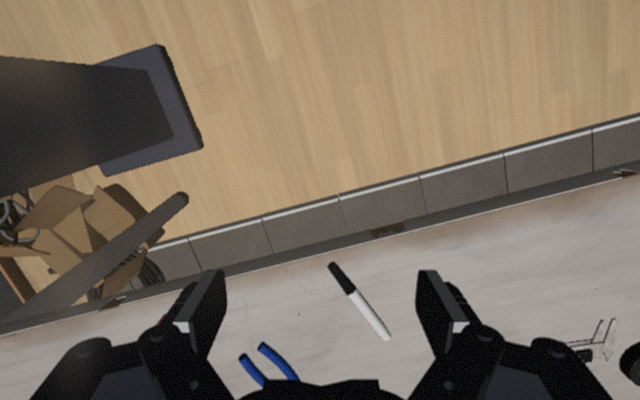

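The fresh filter is at scene (328,238) and top (347,217). The used one is at scene (280,212), the extractor at scene (262,140) and top (203,153). I'll zoom in on these.

Run:
```python
import cv2,numpy as np
s=cv2.imread("pics/scene0.png");t=cv2.imread("pics/top0.png")
a=cv2.resize(s[95:185,215:315],(500,450),interpolation=2) ; b=cv2.resize(t[110:200,155:255],(0,0),fx=4,fy=4,interpolation=2)
c=cv2.resize(t[185:275,300:390],(0,0),fx=4,fy=4,interpolation=2);
cv2.imwrite("pics/z1.png",np.hstack([cv2.resize(a,(400,360)),b])) ; 
d=cv2.resize(s[210:270,290:390],(0,0),fx=4,fy=4,interpolation=2)
cv2.imwrite("pics/z2.png",np.hstack([c[:240],d]))
```

```text
(no output)
```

View pics/z1.png

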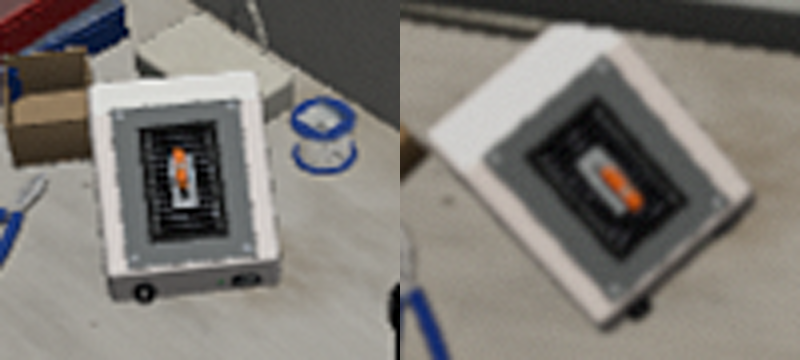

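View pics/z2.png

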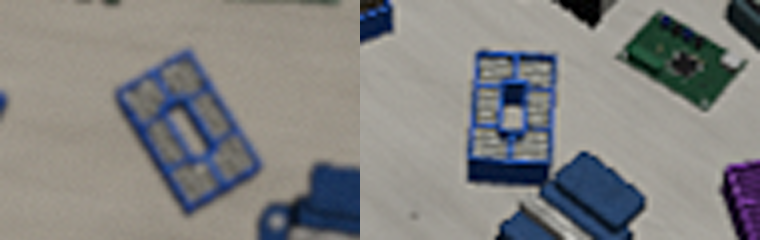

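```bash
cat > h.py <<'E'
import numpy as np, cv2
from scipy.spatial.transform import Rotation as R
def quat(M):
    q=R.from_matrix(M).as_quat(); return np.array([q[3],q[0],q[1],q[2]])
def mat(q): return R.from_quat([q[1],q[2],q[3],q[0]]).as_matrix()
def rays(info,px,T=None):
    K=info["camera_matrix"]; T=info["T"] if T is None else T
    px=np.atleast_2d(np.asarray(px,float))
    d=info.get("distortion"); 
    n=cv2.undistortPoints(px.reshape(-1,1,2),K,np.zeros(5) if d is None else np.asarray(d,float)).reshape(-1,2)
    v=np.c_[n[:,0],-n[:,1],-np.ones(len(n))]@T[:3,:3].T
    return T[:3,3],v/np.linalg.norm(v,axis=1,keepdims=True)
def onz(info,px,z,T=None):
    o,v=rays(info,px,T); return o+v*((z-o[2])/v[:,2])[:,None]
def onplane(info,px,p,n,T=None):
    o,v=rays(info,px,T); return o+v*(((p-o)@n)/(v@n))[:,None]
def tri(obs):  # list of (o,v)
    A=np.zeros((3,3));b=np.zeros(3)
    for o,v in obs:
        P=np.eye(3)-np.outer(v,v);A+=P;b+=P@o
    x=np.linalg.solve(A,b); return x,[np.linalg.norm((np.eye(3)-np.outer(v,v))@(x-o)) for o,v in obs]
def wristT(ctrl):
    T=np.eye(4);T[:3,:3]=mat(ctrl.get_eef_rot());T[:3,3]=ctrl.get_eef_pos()
    return T@np.asarray(ctrl.camera_info("wrist")["tool_from_camera"])
E
python3 - <<'E'
from station import ctrl
from h import *
it=ctrl.camera_info("top");is_=ctrl.camera_info("scene");print(it.keys())
def mid(img,box,lo,hi):
    x0,y0,x1,y1=box; h=cv2.cvtColor(img[y0:y1,x0:x1],cv2.COLOR_BGR2HSV); m=cv2.inRange(h,lo,hi)
    ys,xs=np.nonzero(m); return np.array([xs.mean()+x0,ys.mean()+y0]),m
s=cv2.imread("pics/scene0.png");t=cv2.imread("pics/top0.png")
o=((5,120,120),(22,255,255))
a,_=mid(t,(155,110,255,200),*o);b,_=mid(s,(215,95,315,185),*o);print(a,b)
(oa,va),(ob,vb)=rays(it,a),rays(is_,b)
print("wing",tri([(oa,va[0]),(ob,vb[0])]))
for c in [(605,60),(740,200),(610,305),(480,160)]:
    pass
# blue filter outline in top
x0,y0=325,190
h=cv2.cvtColor(t[y0:245,x0:372],cv2.COLOR_BGR2HSV);m=cv2.inRange(h,(100,110,60),(125,255,255))
cs=max(cv2.findContours(m,0,2)[0],key=cv2.contourArea);r=cv2.minAreaRect(cs);P=cv2.boxPoints(r)+[x0,y0];print(r)
W=onz(it,P,.034);print(W.round(3),W.mean(0),[np.linalg.norm(W[i]-W[i-1]) for i in range(4)])
# panel corners, on crop z1
T=[(605,60),(740,200),(610,305),(480,160)];S=[(112,112),(240,103),(252,262),(130,268)]
T=[(155+(x-400)/4,110+y/4) for x,y in T];S=[(215+x/4,95+y/4) for x,y in S]
# order: scene TL,TR,BR,BL ; top: TL=3,TR=0,BR=1,BL=2
for i,j in zip([3,0,1,2],range(4)):
    o1,v1=rays(it,T[i]);o2,v2=rays(is_,S[j]);x,e=tri([(o1,v1[0]),(o2,v2[0])]);print(x.round(3),np.round(e,4))
E
```

```text
dict_keys(['camera_matrix', 'T'])
[208.46511628 155.93023256] [259.73684211 136.57894737]
wing (array([0.57710317, 0.31211976, 0.12059089]), [np.float64(0.0005213971097248874), np.float64(0.0005213971097246822)])
((21.346153259277344, 27.76923179626465), (34.94611358642578, 21.355958938598633), 56.3099365234375)
[[ 0.494 -0.029  0.034]
 [ 0.535 -0.075  0.034]
 [ 0.459 -0.14   0.034]
 [ 0.419 -0.094  0.034]] [ 0.47668707 -0.08460294  0.034     ] [np.float64(0.0992651207328478), np.float64(0.06150311419691882), np.float64(0.09981978659028519), np.float64(0.060689169585168685)]
[0.582 0.405 0.122] [0.0019 0.0019]
[0.666 0.334 0.121] [0.0022 0.0022]
[0.596 0.243 0.043] [0.0048 0.0048]
[0.512 0.318 0.043] [0.0028 0.0028]
```

Every size fits: filter 99x61 mm, panel slope about 35°, wing triangulated to 0.5 mm. Next I'll check reach for both jaw choices.

```bash
cat >> h.py <<'E'
def studframe(yaw):
    u=np.array([np.cos(yaw),np.sin(yaw),0]);s,c=np.sin(np.radians(35)),np.cos(np.radians(35))
    z=-s*u+c*np.array([0,0,1.]);x=c*u+s*np.array([0,0,1.]);return np.c_[x,np.cross(z,x),z]
def toolM(S,sgn=1,turn=0.):  # tool along -z of frame S, jaws along sgn*y, turned by 'turn' about S z
    Q=S@R.from_rotvec([0,0,turn]).as_matrix()
    x=-Q[:,2];z=sgn*Q[:,1];return np.c_[x,np.cross(z,x),z]
def yawframe(y): return R.from_rotvec([0,0,y]).as_matrix()
E
python3 - <<'E'
from station import ctrl
from h import *
S=studframe(np.radians(51));w=np.array([.577,.312,.1206]);f=w-.048*S[:,2];print(f)
for sg in (1,-1):
    print(sg)
    for n,p,M in [("look",w+.10*S[:,2],toolM(S,sg)),("seat",f+.004*S[:,2],toolM(S,sg)),("pre",f+.1*S[:,2],toolM(S,sg)),("lock45",f+.04*S[:,2],toolM(S,sg,-.785)),("lock",f+.04*S[:,2],toolM(S,sg,-1.571)),
       ("pick",[.477,-.085,.004],toolM(yawframe(np.radians(40.6)),sg)),("pickabove",[.477,-.085,.2],toolM(yawframe(np.radians(40.6)),sg))]:
        q=ctrl.ik(p,quat(M));print(n,None if q is None else np.round(q,2))
E
```

```text
[0.59432624 0.33339613 0.0812807 ]
1
look [ 0.12 -0.36  2.07  0.48  1.02 -2.51]
seat [ 0.24 -0.04  2.    0.54  0.75 -2.55]
pre [ 0.16 -0.26  2.06  0.5   0.93 -2.51]
lock45 [ 0.21 -0.12  2.03  0.52  0.81 -1.75]
lock [ 0.21 -0.12  2.03  0.52  0.81 -0.96]
pick [-0.33 -0.08  2.09  0.    1.13 -2.61]
pickabove [-0.33 -0.3   1.93  0.    1.51 -2.61]
-1
look [ 0.12 -0.36  2.07  0.48  1.02  0.64]
seat [ 0.24 -0.04  2.    0.54  0.75  0.59]
pre [ 0.16 -0.26  2.06  0.5   0.93  0.63]
lock45 [ 0.21 -0.12  2.03  0.52  0.81  1.39]
lock [ 0.21 -0.12  2.03  0.52  0.81  2.18]
pick [-0.33 -0.08  2.09 -0.    1.13  0.53]
pickabove [-0.33 -0.3   1.93 -0.    1.51  0.53]
```

Run:
```python
from station import ctrl
from h import *
S=studframe(np.radians(51));w=np.array([.577,.312,.1206])
ctrl.movep(w+.10*S[:,2],quat(toolM(S,-1)))
T=wristT(ctrl);np.save("Tw1.npy",T);cv2.imwrite("pics/w1.png",ctrl.camera("wrist"));print(ctrl.get_t(),ctrl.get_eef_pos())
```

```text
2.0167 [0.5406938  0.26831609 0.20274415]
```

View pics/w1.png

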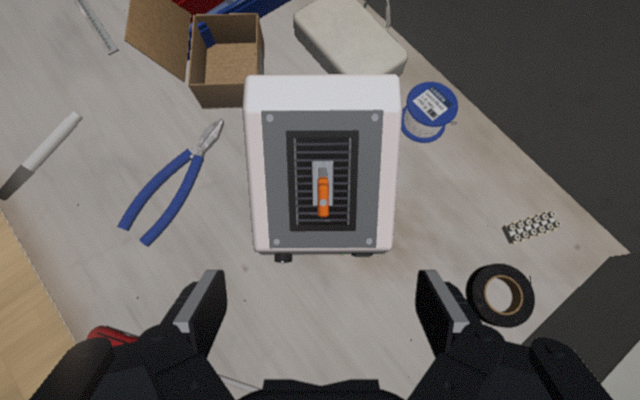

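Run:
```python
import cv2
t=cv2.imread("pics/w1.png");cv2.imwrite("pics/z3.png",cv2.resize(t[100:255,245:400],(0,0),fx=3.8,fy=3.8,interpolation=2))
```

```text
(no output)
```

View pics/z3.png

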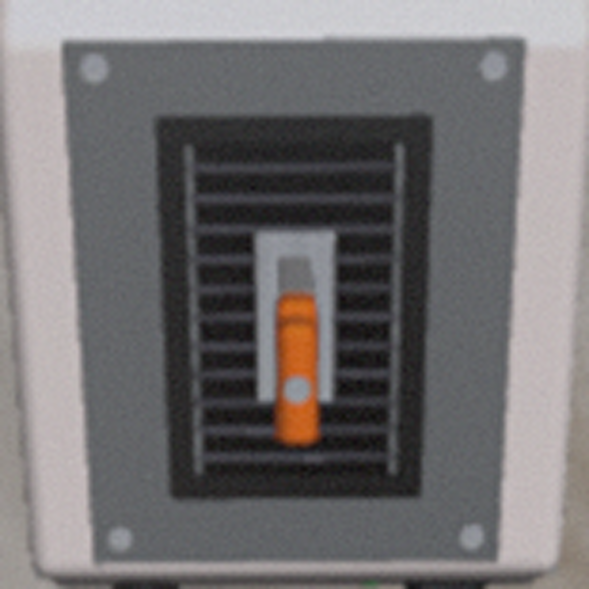

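Run:
```python
from station import ctrl
from h import *
S=studframe(np.radians(51));w=np.array([.577,.312,.1206])
for i,d in enumerate([(-.03,.09,.08),(-.03,-.09,.08)]):
    ctrl.movep(w+S@d,quat(toolM(S,-1)))
    ctrl.pause(.2)
    T=wristT(ctrl);np.save(f"Tw{i+2}.npy",T);cv2.imwrite(f"pics/w{i+2}.png",ctrl.camera("wrist"))
print(ctrl.get_t(),ctrl.get_contact_force())
a=cv2.imread("pics/w2.png");b=cv2.imread("pics/w3.png")
def op(t):
    m=cv2.inRange(cv2.cvtColor(t,cv2.COLOR_BGR2HSV),(5,150,120),(22,255,255));return np.argwhere(m).mean(0)[::-1].astype(int)
A=[]
for t in (a,b):
    x,y=op(t);print(x,y);A.append((x-80,y-85)); 
c=[cv2.resize(t[y:y+160,x:x+160],(400,400),interpolation=2) for t,(x,y) in zip((a,b),A)]
print(A);cv2.imwrite("pics/z4.png",np.hstack(c))
```

```text
3.7417 [ 0.30090193 -0.00844726  0.17724203]
441 167
203 166
[(np.int64(361), np.int64(82)), (np.int64(123), np.int64(81))]
```

View pics/z4.png

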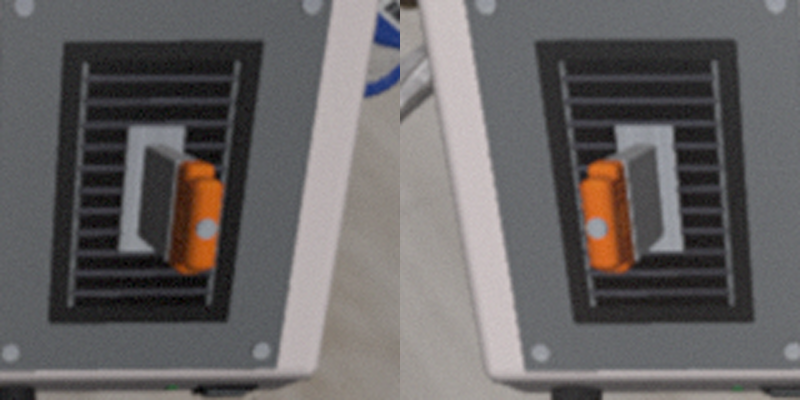

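```bash
cat > fit.py <<'E'
from station import ctrl
from h import *
K=ctrl.camera_info("wrist")
P={1:[(155,118),(432,117),(420,496),(171,497),(94,68),(494,67),(471,537),(119,538),(297,390)],
2:[(65,41),(263,41),(228,322),(50,322),(25,5),(313,4),(261,351),(10,352),(206,229)],
3:[(136,41),(336,40),(353,321),(175,322),(86,4),(376,3),(393,351),(140,352),(197,229)]}
off={1:(245,100,3.8),2:(361,82,2.5),3:(123,81,2.5)}
X=[]
for i in range(9):
    ob=[]
    for k in P:
        x0,y0,s=off[k];p=(P[k][i][0]/s+x0-.5+.5/s,P[k][i][1]/s+y0-.5+.5/s)
        o,v=rays(K,p,np.load(f"Tw{k}.npy"));ob.append((o,v[0]))
    x,e=tri(ob);X.append(x);print(x.round(4),np.round(np.array(e)*1e3,2))
X=np.array(X)
for a in (0,4):
    q=X[a:a+4];print("c",q.mean(0),"up",(q[0]+q[1]-q[2]-q[3])/2,"yaw from up",np.degrees(np.arctan2(*((q[0]+q[1]-q[2]-q[3])[[1,0]]))),"across yaw+90",np.degrees(np.arctan2(*((q[1]+q[2]-q[0]-q[3])[[1,0]])))+90,"sizes",np.linalg.norm(q[0]+q[1]-q[2]-q[3])/2,np.linalg.norm(q[1]+q[2]-q[0]-q[3])/2,"slope",np.degrees(np.arcsin((q[0]+q[1]-q[2]-q[3])[2]/np.linalg.norm(q[0]+q[1]-q[2]-q[3]))))
    n=np.cross(q[1]-q[3],q[0]-q[2]);n/=np.linalg.norm(n);print("n",n, (X[8]-q.mean(0))@n)
S=studframe(np.radians(51.3))
print("disc rel gasket in S",S.T@(X[8]-X[:4].mean(0)),"screws rel gasket",S.T@(X[4:8].mean(0)-X[:4].mean(0)))
E
python3 fit.py
```

```text
[0.5897 0.3799 0.1163] [0.42 0.27 0.24]
[0.6425 0.3379 0.1158] [0.15 0.06 0.16]
[0.5904 0.2729 0.0591] [0.21 0.45 0.3 ]
[0.5382 0.3151 0.0587] [0.27 0.18 0.15]
[0.5842 0.3958 0.1241] [0.31 0.17 0.15]
[0.6591 0.3357 0.1239] [0.15 0.13 0.05]
[0.5955 0.2563 0.0516] [0.17 0.24 0.24]
[0.5205 0.3164 0.0521] [0.18 0.15 0.11]
[0.5695 0.3007 0.1338] [0.1  0.06 0.05]
c [0.5901943  0.32646587 0.08747952] up [0.05181146 0.06491999 0.05716536] yaw from up 51.4072714562342 across yaw+90 51.26026308897053 sizes 0.1008310978534082 0.06726552841242751 slope 34.53724103588476
n [-0.354811   -0.44219186  0.82375695] 0.056883558536354926
c [0.58982483 0.32605566 0.08793073] up [0.06367526 0.07940988 0.07217631] yaw from up 51.27542424635874 across yaw+90 51.2729649239457 sizes 0.12477935723749135 0.09605318019413414 slope 35.34029949366813
n [-0.35944078 -0.45320161  0.81572705] 0.05620407770513996
disc rel gasket in S [-4.96368210e-04  8.66206079e-05  5.68893897e-02] screws rel gasket [-1.92670414e-04  3.18663923e-05  6.85741737e-04]
```

Three wrist views agree to within 0.5 mm. The disc sits 56.9 mm above the gasket centre, the slope is 35°, and the gasket measures 101x67. That gives stud origin (0.5900, 0.3263, 0.0875), yaw 51.3°. Now the filter.

```bash
cat >> h.py <<'E'
SF=np.array([.5900,.3263,.0875]);SS=studframe(np.radians(51.28))
E
python3 - <<'E'
from station import ctrl
from h import *
ctrl.line_to(SF+.2*SS[:,2],vel=.25)
ctrl.movep([.477,-.085,.20],quat(toolM(yawframe(np.radians(40.6)),-1)));ctrl.pause(.2)
T=wristT(ctrl);np.save("Tw5.npy",T);im=ctrl.camera("wrist");cv2.imwrite("pics/w5.png",im);print(ctrl.get_t(),ctrl.get_eef_pos())
E
```

```text
5.7917 [ 0.47706455 -0.0843091   0.20013484]
```

View pics/w5.png

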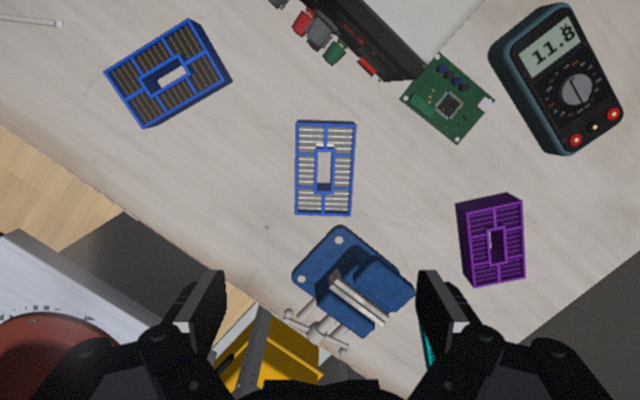

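Run:
```python
import cv2
t=cv2.imread("pics/w5.png");cv2.imwrite("pics/z5.png",cv2.resize(t[110:225,280:370],(0,0),fx=5,fy=5,interpolation=2))
```

```text
(no output)
```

View pics/z5.png

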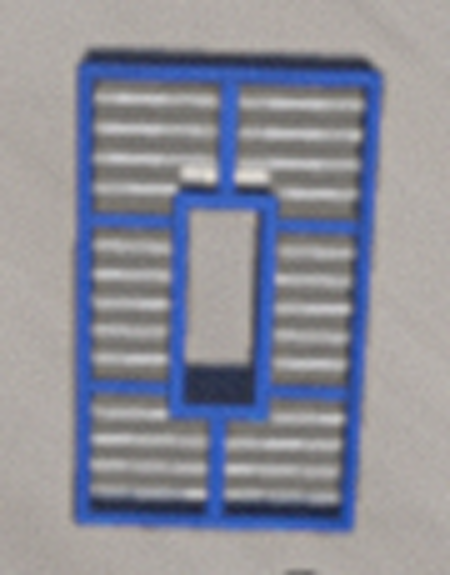

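Run:
```python
from station import ctrl
from h import *
K=ctrl.camera_info("wrist");T=np.load("Tw5.npy")
P=np.array([(80,63),(382,75),(352,527),(76,524),(187,208),(255,209),(253,405),(184,403)],float)/5+[280-.4,110-.4]
W=onz(K,P,.034,T)
for q in (W[:4],W[4:]):
    u=q[0]+q[1]-q[2]-q[3];v=q[1]+q[2]-q[0]-q[3]
    print(q.mean(0),np.degrees(np.arctan2(u[1],u[0])),np.degrees(np.arctan2(v[1],v[0]))+90,np.linalg.norm(u)/2,np.linalg.norm(v)/2)
```

```text
[ 0.48034894 -0.08589255  0.034     ] 38.707692006156186 39.168678496251246 0.09824692189277469 0.06068928967701247
[ 0.47993292 -0.08556043  0.034     ] 40.06330606630876 39.31166219714014 0.0421343332900966 0.014416416944619618
```

Run:
```python
from station import ctrl
from h import *
F=np.array([.480,-.0857,0]);M=toolM(yawframe(np.radians(39.1)),-1)
ctrl.movep(F+[0,0,.08],quat(M))
print(ctrl.line_to(F+[0,0,.006],vel=.08,max_force=8),ctrl.get_eef_pos())
ctrl.command_gripper(0.5,strength=40);print(ctrl.get_grip_width(),ctrl.get_contact_force())
ctrl.line_to(F+[0,0,.20],vel=.15);ctrl.pause(.2)
np.save("Tw6.npy",wristT(ctrl));cv2.imwrite("pics/w6.png",ctrl.camera("wrist"));print(ctrl.get_t(),ctrl.get_grip_width(),ctrl.get_eef_pos(),ctrl.get_contact_force())
```

```text
False [ 0.48060442 -0.08589787  0.00661419]
0.49947304263348297 [-0.10506968  0.42598634 -0.26436498]
9.6 0.5016562174166173 [ 0.47971348 -0.08559789  0.19933675] [-0.46709795  0.2204282   0.04567054]
```

View pics/w6.png

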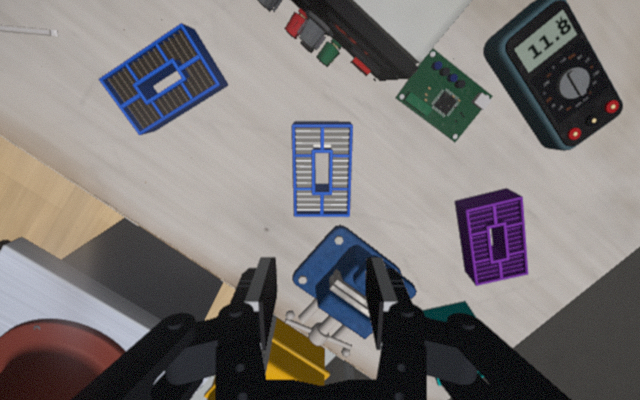

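The gripper closed to 0.50 (about 42 mm) with no resistance, and the filter is still on the bench at (322,169). From this picture, the fingertips seem to end well short of the stated TCP. I'll check with the fixed cameras before doing anything else.

Run:
```python
from station import ctrl
from h import *
ctrl.command_gripper(0.0);
s=ctrl.camera("scene");t=ctrl.camera("top");w=ctrl.camera("wrist")
p=np.r_[ctrl.get_eef_pos(),1];Mt=mat(ctrl.get_eef_rot());print(p,ctrl.get_grip_width())
def proj(i,x):
    c=np.linalg.inv(i["T"])@np.r_[x,1];K=i["camera_matrix"];return K[0,2]+K[0,0]*c[0]/-c[2],K[1,2]+K[1,1]*c[1]/c[2]
for n,im in (("scene",s),("top",t)):
    i=ctrl.camera_info(n); big=cv2.resize(im,(0,0),fx=4,fy=4,interpolation=2)
    for k,col in ((0,(0,0,255)),(.038,(0,255,0)),(.073,(255,0,255))):
        u,v=proj(i,p[:3]-k*Mt[:,0]);print(n,k,u,v);cv2.circle(big,(int(u*4+2),int(v*4+2)),4,col,1)
    u,v=proj(i,p[:3]);u,v=int(u*4),int(v*4);cv2.imwrite(f"pics/g_{n}.png",big[max(0,v-250):v+150,max(0,u-200):u+200])
a=cv2.imread("pics/g_scene.png");b=cv2.imread("pics/g_top.png");h=min(a.shape[0],b.shape[0]);cv2.imwrite("pics/g.png",np.hstack([a[:h],b[:h]]));cv2.imwrite("pics/w7.png",w);print(ctrl.get_t())
```

```text
[ 0.47999568 -0.08568558  0.20001841  1.        ] 3.0425312743593627e-05
scene 0 329.129929203236 200.81307919557827
scene 0.038 329.5046804010415 191.6148624186838
scene 0.073 329.8679861001172 182.6975738390908
top 0 350.45701281231914 203.59282590666845
top 0.038 351.4184625494899 200.1463881968708
top 0.073 352.3561429373083 196.7851547143752
10.2333
```

View pics/g.png

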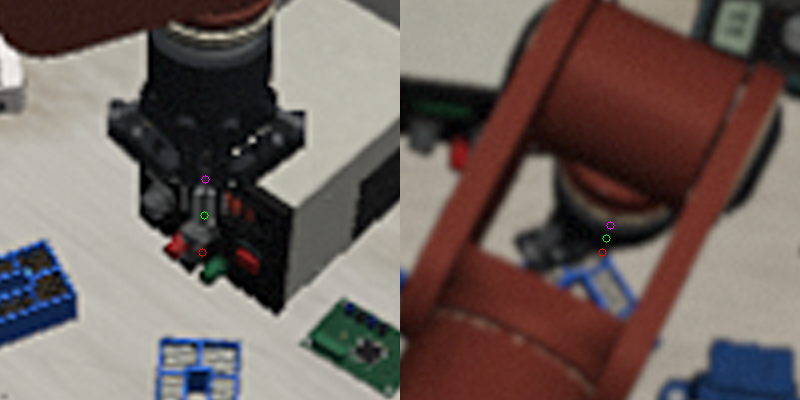

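View pics/w7.png

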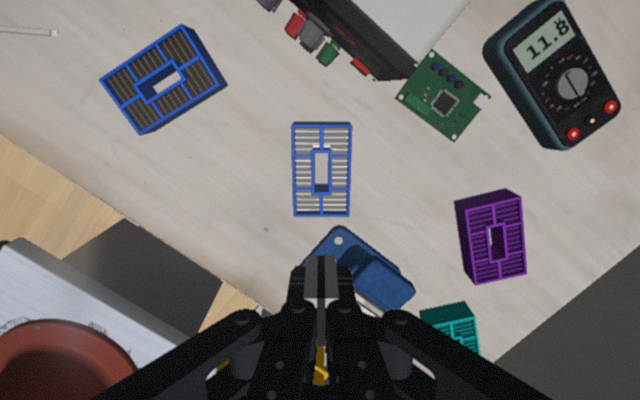

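In the scene view the shut fingertips end near the green mark, roughly 30-40 mm short of the stated TCP. A light touch on clear bench will give the actual finger length.

Run:
```python
from station import ctrl
from h import *
K=ctrl.camera_info("wrist");T=wristT(ctrl)
p=onz(K,(250,100),0,T)[0];print(p, onz(K,[(215,80),(300,130)],.034,T))
ctrl.movep([p[0],p[1],.09],ctrl.get_eef_rot())
ctrl.line_to([p[0],p[1],.045],vel=.1,max_force=6)
print(ctrl.get_eef_pos())
try: print(ctrl.line_to([p[0],p[1],-.05],vel=.03,max_force=5))
except ctrl.PlanningError as e:
    print(e);print(ctrl.line_to([p[0],p[1],.0],vel=.03,max_force=5))
print(ctrl.get_eef_pos(),ctrl.get_contact_force(),ctrl.get_t())
for n in("scene","wrist"): cv2.imwrite(f"pics/t_{n}.png",ctrl.camera(n))
s=cv2.imread("pics/t_scene.png");cv2.imwrite("pics/t2.png",cv2.resize(s[120:260,230:400],(0,0),fx=4,fy=4,interpolation=2))
```

```text
[0.48756961 0.01878111 0.        ] [[ 0.48673412  0.05100506  0.034     ]
 [ 0.50088386 -0.04168554  0.034     ]]
[0.48812052 0.0182973  0.0456083 ]
True
[ 0.48760781  0.01879076 -0.03415807] [-0.68370729  0.60546443  6.06727201] 13.8
```

View pics/t2.png

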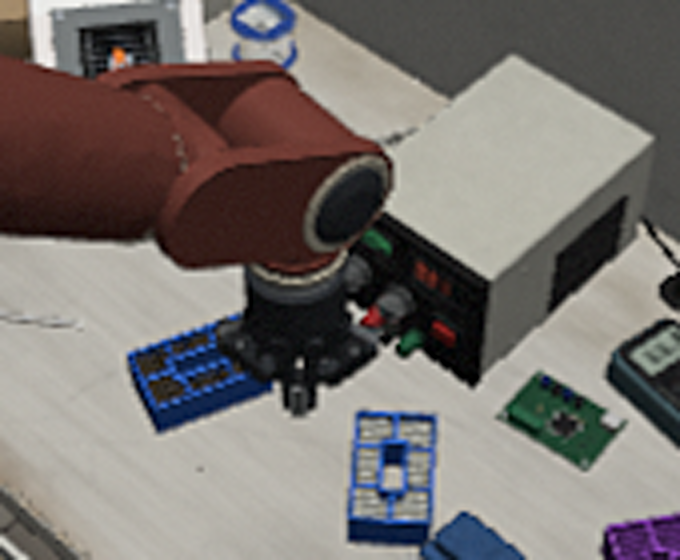

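Contact came at TCP z = -34 mm, so the real fingertips are 34 mm behind the stated TCP. This agrees with the wrist-view estimate of about 36-38. I'll apply that offset and redo the grasp.

```bash
echo "D=.034" >> h.py
python3 - <<'E'
from station import ctrl
from h import *
F=np.array([.480,-.0857,0]);M=toolM(yawframe(np.radians(39.1)),-1)
p=ctrl.get_eef_pos();ctrl.line_to([p[0],p[1],.06],vel=.15)
ctrl.command_gripper(1.0)
ctrl.movep(F+[0,0,.06],quat(M))
print(ctrl.line_to(F+[0,0,.003-D],vel=.07,max_force=8),ctrl.get_eef_pos())
ctrl.command_gripper(0.4,strength=40);print(ctrl.get_grip_width(),ctrl.get_contact_force())
ctrl.line_to(F+[0,0,.15],vel=.15);ctrl.pause(.2)
np.save("Tw8.npy",wristT(ctrl));cv2.imwrite("pics/w8.png",ctrl.camera("wrist"));print(ctrl.get_t(),ctrl.get_grip_width(),ctrl.get_eef_pos(),ctrl.get_contact_force())
E
```

```text
False [ 0.48052854 -0.08588326 -0.03042129]
0.7202910336154755 [ 0.9396203  -0.81115217  2.49102   ]
19.3667 0.7196927875873235 [ 0.47961011 -0.08557192  0.14927386] [ 0.01637661 -0.48754085 -1.46218915]
```

View pics/w8.png

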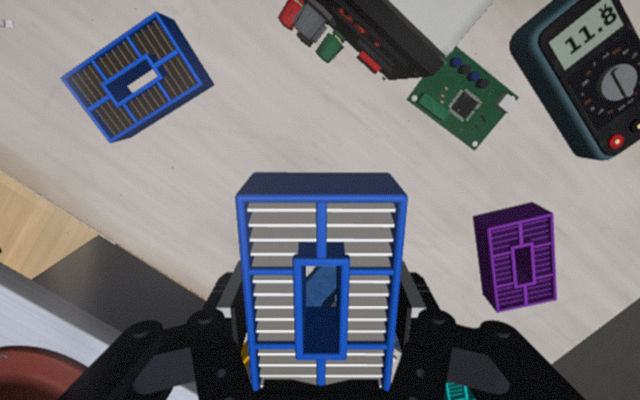

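The filter is held square, with its top edge at row 197 between columns 238 and 406, and its slot centre near (321,308). The width of 0.72 matches 62 mm. I'll measure its pose in the tool frame.

Run:
```python
from station import ctrl
from h import *
K=ctrl.camera_info("wrist");T=np.array(K["tool_from_camera"])
im=cv2.imread("pics/w8.png");cv2.imwrite("pics/z8.png",cv2.resize(im[160:400,225:420],(0,0),fx=2.5,fy=2.5,interpolation=2))
P=[(238,197),(406,197),(296,258),(347,258),(347,358),(296,358)]
for h in (.0605,.0645,.0685):
    W=onplane(K,P,np.array([-h,0,0]),np.array([1.,0,0]),T)
    q=W[2:];print(h,"edge w",np.linalg.norm(W[0]-W[1]),"edge y",W[:2,1],"slot c",q.mean(0),"len",np.ptp(q[:,1]),"w",np.ptp(q[:,2]), "z edges",W[:2,2])
```

```text
0.0605 edge w 0.06157820388997622 edge y [0.0471012  0.04703446] slot c [-0.0605     -0.00273656  0.00020548] len 0.04940919144081021 w 0.022426093877337024 z edges [-0.03038596  0.03119221]
0.0645 edge w 0.059462624501225615 edge y [0.04841245 0.048348  ] slot c [-0.0645      0.00028692  0.00019724] len 0.04771169037024024 w 0.021655623500158587 z edges [-0.0293432   0.03011939]
0.0685 edge w 0.057347045112475 edge y [0.0497237  0.04966155] slot c [-0.0685      0.00331039  0.000189  ] len 0.04601418929967025 w 0.020885153122980157 z edges [-0.02830045  0.02904656]
```

View pics/z8.png

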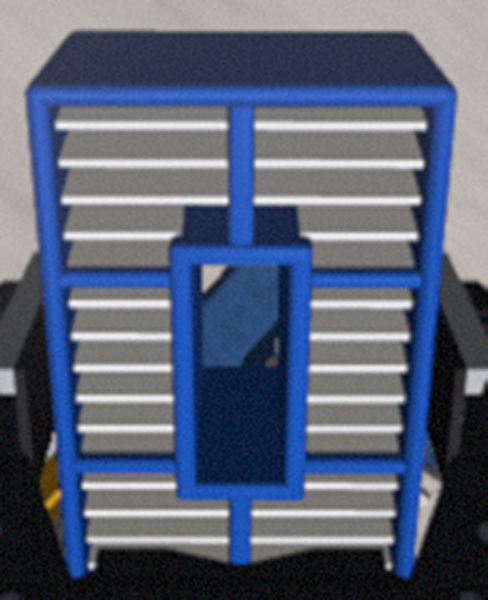

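Run:
```python
from station import ctrl
from h import *
n=SS[:,2];M=quat(toolM(SS,-1));p=ctrl.get_eef_pos()
ctrl.line_to([p[0],p[1],.22],vel=.2)
ctrl.movep(SF+(.15-.0305)*n,M)
ctrl.line_to(SF+(.075-.0305)*n,vel=.12);ctrl.pause(.2)
np.save("Tw9.npy",wristT(ctrl));cv2.imwrite("pics/w9.png",ctrl.camera("wrist"));s=ctrl.camera("scene");print(ctrl.get_t(),ctrl.get_grip_width(),ctrl.get_eef_pos(),ctrl.get_contact_force())
cv2.imwrite("pics/s9.png",cv2.resize(s[70:200,180:330],(0,0),fx=4,fy=4,interpolation=2))
```

```text
22.225 0.7177222084308917 [0.57435701 0.30628257 0.12482619] [ 0.40576812  0.66648523 -2.21607157]
```

View pics/w9.png

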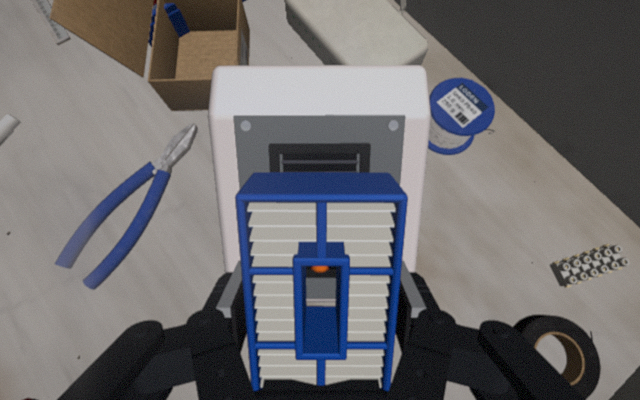

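View pics/s9.png

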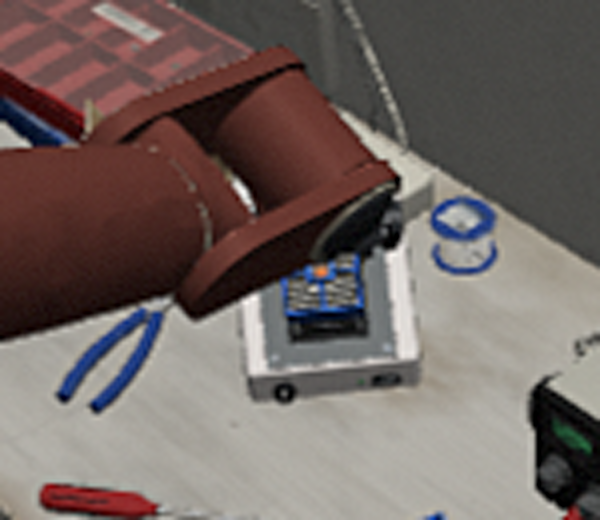

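In the wrist view the wing's lower end shows through the slot at (320,267). It should span rows 226-274 if aligned, so this fits. Inserting under force control.

Run:
```python
from station import ctrl
from h import *
n=SS[:,2]
hz=lambda: (SS.T@(ctrl.get_eef_pos()-SF)*1e3+[0,0,30.5]).round(2)
for h,v,f in [(.03,.06,6),(.006,.05,8),(-.008,.02,12)]:
    r=ctrl.line_to(SF+(h-.0305)*n,vel=v,max_force=f);print(h,r,hz(),(SS.T@ctrl.get_contact_force()).round(1),ctrl.get_t())
    if r and h>0: break
cv2.imwrite("pics/w10.png",ctrl.camera("wrist"))
```

```text
0.03 False [ 0.28 -0.11 30.11] [-1.1 -0.3 -0.7] 23.125
0.006 False [-0.23  0.15  5.69] [-0.5  0.3 -0.2] 23.7583
-0.008 True [ 0.53 -0.24  1.28] [0.5 0.4 4.6] 24.1667
```

View pics/w10.png

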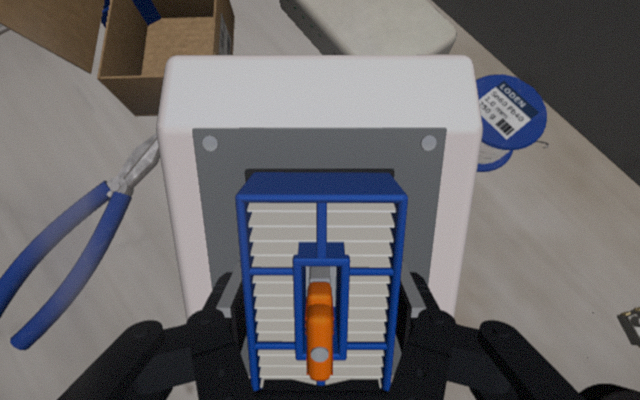

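Run:
```python
from station import ctrl
from h import *
n=SS[:,2]
hz=lambda: (SS.T@(ctrl.get_eef_pos()-SF)*1e3+[0,0,30.5]).round(2)
r=ctrl.line_to(ctrl.get_eef_pos()-.006*n,vel=.015,max_force=15);print(r,hz(),(SS.T@ctrl.get_contact_force()).round(1))
ctrl.command_gripper(1.0);print(ctrl.get_grip_width(),hz(),(SS.T@ctrl.get_contact_force()).round(1))
ctrl.line_to(SF+(.10-D)*n,vel=.12);ctrl.pause(.1)
np.save("Tw11.npy",wristT(ctrl));cv2.imwrite("pics/w11.png",ctrl.camera("wrist"));print(ctrl.get_t())
cv2.imwrite("pics/z11.png",cv2.resize(cv2.imread("pics/w11.png")[80:300,220:420],(0,0),fx=2.7,fy=2.7,interpolation=2))
```

```text
True [ 0.42 -0.22  1.25] [-0.5  0.8  5. ]
0.9975475983570176 [-1.31  0.58  0.4 ] [-0.1  0.1 -0.1]
25.8917
```

View pics/z11.png

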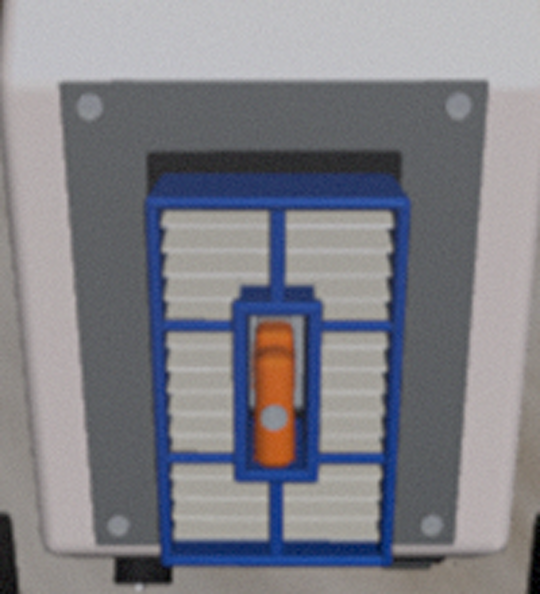

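Run:
```python
from station import ctrl
from h import *
K=ctrl.camera_info("wrist");T=np.load("Tw11.npy");n=SS[:,2]
P=np.array([(148,200),(409,200),(391,564),(163,564)])/2.7+[220-.3,80-.3]
for z in (.030,.034,.038,.044):
    W=(onplane(K,P,SF+z*n,n,T)-SF)@SS*1e3;print(z,W[:,:2].round(1).tolist(),"L",(W[:2,0].mean()-W[2:,0].mean()).round(1),"W",np.linalg.norm(W[0]-W[1]).round(1),np.linalg.norm(W[2]-W[3]).round(1))
P=np.array([(272,418)])/2.7+[220-.3,80-.3]
print((onplane(K,P,SF+.057*n,n,T)-SF)@SS*1e3)
P=np.array([(90,106),(458,106),(431,525),(118,525)])/2.7+[220-.3,80-.3]
W=(onplane(K,P,SF-.003*n,n,T)-SF)@SS*1e3;print(W.round(1))
```

```text
0.03 [[43.8, 29.9], [43.8, -31.7], [-56.4, -31.8], [-56.5, 30.5]] L 100.2 W 61.6 62.3
0.034 [[44.5, 29.3], [44.5, -31.1], [-53.7, -31.2], [-53.8, 29.9]] L 98.3 W 60.5 61.1
0.038 [[45.3, 28.8], [45.3, -30.5], [-51.1, -30.6], [-51.1, 29.3]] L 96.4 W 59.3 59.9
0.044 [[46.5, 27.9], [46.5, -29.7], [-47.1, -29.7], [-47.1, 28.4]] L 93.6 W 57.6 58.1
[[-0.22838363  0.54515181 57.        ]]
[[ 62.3  48.7  -3. ]
 [ 62.3 -48.3  -3. ]
 [-64.4 -48.5  -3. ]
 [-64.5  48.7  -3. ]]
```

The filter is flush: the outline on the 34 mm plane measures 98.3x60.8 mm, the same scale as on the bench, and it's square. It rests 4.5 mm down-slope, which is within the play. Now the wing.

Run:
```python
from station import ctrl
from h import *
n=SS[:,2]
A=lambda h,t=0: (SF+(h-D)*n, quat(toolM(SS,-1,np.radians(t))))
ctrl.command_gripper(0.45)
ctrl.line_to(A(.075)[0],vel=.1)
print(ctrl.line_to(A(.040)[0],vel=.04,max_force=5),(SS.T@(ctrl.get_eef_pos()-SF)*1e3+[0,0,34]).round(2),(SS.T@ctrl.get_contact_force()).round(1))
ctrl.command_gripper(0.0,strength=30);print("w",ctrl.get_grip_width(),(SS.T@ctrl.get_contact_force()).round(1),ctrl.get_t())
cv2.imwrite("pics/w12.png",ctrl.camera("wrist"))
```

```text
False [ 0.23 -0.11 40.15] [-0.9 -1.  -0.3]
w 0.09829002520610784 [-0.2  4.   4.9] 28.2083
```

View pics/w12.png

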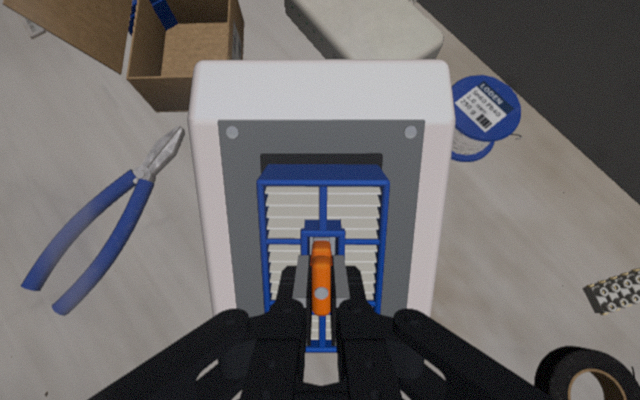

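The wing is gripped at width 0.098, about 8.4 mm. Turning it in steps and following the cam rise.

Run:
```python
from station import ctrl
from h import *
n=SS[:,2]
A=lambda h,t=0: (SF+(h-D)*n, quat(toolM(SS,-1,np.radians(t))))
for t in [-15,-30,-45,-60,-75,-92]:
    lift=.0024*max(0,np.sin(np.radians(-2*t)))
    ctrl.movep(*A(.040+lift,t))
    M=mat(ctrl.get_eef_rot());z=SS.T@M[:,2];print(t,np.degrees(np.arctan2(z[0],-z[1])).round(1),(SS.T@ctrl.get_contact_force()).round(1),(SS.T@ctrl.get_wrist_torque()).round(2),round(ctrl.get_grip_width(),3),round(ctrl.get_t(),2))
cv2.imwrite("pics/w13.png",ctrl.camera("wrist"))
ctrl.command_gripper(0.5);print((SS.T@ctrl.get_contact_force()).round(1))
ctrl.line_to(A(.11)[0],vel=.1);ctrl.movep(*A(.11));ctrl.pause(.1)
np.save("Tw14.npy",wristT(ctrl));cv2.imwrite("pics/w14.png",ctrl.camera("wrist"));print(ctrl.get_t())
cv2.imwrite("pics/z14.png",cv2.resize(cv2.imread("pics/w14.png")[80:300,220:420],(0,0),fx=2.7,fy=2.7,interpolation=2))
```

```text
-15 -15.0 [-1.4  3.9 10.1] [0.58 0.6  0.11] 0.093 28.62
-30 -30.0 [-2.2  1.9  9.2] [0.51 0.67 0.  ] 0.092 28.98
-45 -45.0 [-2.5  1.7  9.3] [0.47 0.71 0.02] 0.094 29.33
-60 -60.0 [-3.1  0.8 10.1] [ 0.38  0.86 -0.04] 0.094 29.69
-75 -75.0 [-4.4  0.3 10.7] [ 0.26  0.96 -0.15] 0.095 30.05
-92 -91.8 [-3.7  0.9  5.6] [0.1  0.8  0.63] 0.097 30.43
[-0.2 -0.1  0.8]
33.3333
```

View pics/z14.png

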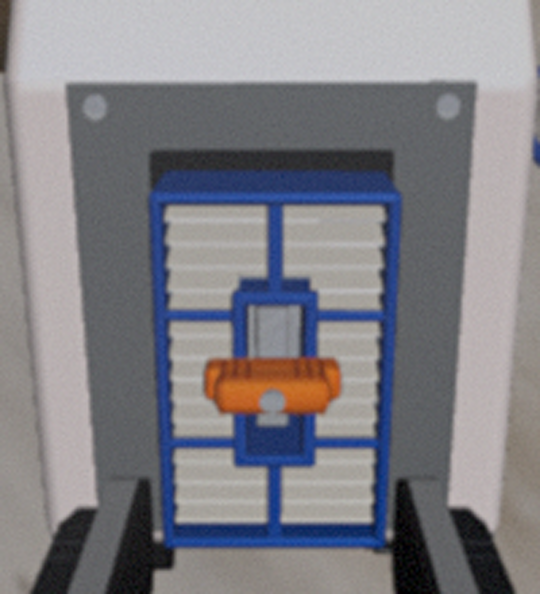

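Run:
```python
from station import ctrl
from h import *
K=ctrl.camera_info("wrist");T=np.load("Tw14.npy");n=SS[:,2];c=lambda P:np.array(P)/2.7+[220-.3,80-.3]
on=lambda P,z:((onplane(K,c(P),SF+z*n,n,T)-SF)@SS*1e3).round(1)
print(on([(272,401)],.0565),on([(218,410),(330,410),(222,375),(328,375)],.056).tolist())
W=on([(150,195),(401,195),(385,546),(163,546)],.034);print(W.tolist())
ctrl.line_to(SF+(.2-D)*n,vel=.2);ctrl.pause(.3)
s=ctrl.camera("scene");t=ctrl.camera("top");cv2.imwrite("pics/s15.png",s);cv2.imwrite("pics/t15.png",t);print(ctrl.get_t())
```

```text
[[-0.1  0.1 56.5]] [[-2.7, 13.0, 56.0], [-2.7, -13.7, 56.0], [6.3, 11.8, 56.0], [6.3, -13.0, 56.0]]
[[44.7, 29.8, 34.0], [44.6, -31.4, 34.0], [-54.0, -31.4, 34.0], [-53.9, 30.6, 34.0]]
34.3333
```

View pics/s15.png

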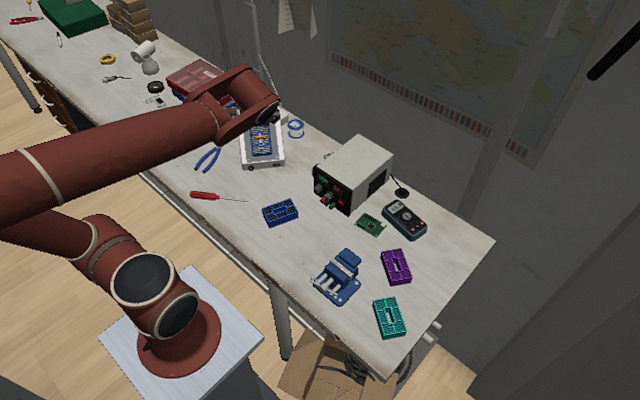

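The used filter is still at (280,212), the screwdriver at (205,195), and the look-alikes are unmoved. The fresh filter is on the extractor, the wing is across the slot, and the robot is clear of everything. Handing in.

```bash
python3 -c "
from station import ctrl
print(ctrl.get_contact_force());ctrl.sign_off()"
```

```text
[ 0.19611017  0.60229816 -0.84897977]
the job is handed in; nothing more can be done
```

The fresh filter is on the stud, pushed flat against the gasket, and the orange wing is turned a quarter turn clockwise to locked. I handed the job in at about 34 s with the robot clear.

- **First grasp missed:** the gripper closed on nothing because the real fingertips end 34 mm short of the stated TCP. I measured this with a light 6 N touch on clear bench. Grasping with that offset worked.
- **Filter:** its outline on the 34 mm plane measures about 98.5 x 61.5 mm and is square. Lengths also read 1–2% small on the bench, so I take this as flush. It rests about 4.6 mm down the slope, right at the slot's 4.5 mm play limit along x. The second push stopped at the same depth as the first contact.
- **Wing:** the tool turned to −92°. The resisting torque reversed after half way and rose at the end stop. The last picture shows the wing square across the slot. Its pin lines up with the stud axis to about 0.1 mm when taken at its dropped height, so I take it as being in the detent.
- **Other things:** in the last scene picture the used filter, screwdriver and look-alikes are where they were. The black tape roll was not visible in that picture, and I did not touch it.

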